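# Set the punch turret to the slot and lock it

### The job

On the grey hole-punch selector, push the turret's tab round with the fingertips until its pointer points squarely at the long slot-shaped mark, not at one of the three round ones. Only then press the round plunger on top of the housing behind the turret fully down to lock it, and let it spring back. Do not lift the turret off its spindle, and leave the loose things around it where they are.

Things in the scene. Friction and masses are not known exactly. Their poses are not given: they have to be found in the camera images.
- dial_centre (a point): Middle of the top face of the turret, a steel disc 100 mm in diameter and 15 mm thick lying flat, turning about the vertical axis through this point. Its top is 42 mm above the table; the grey base plate under it (270 x 270 mm) has its top at 25 mm. A hub of 28 mm diameter rises 8 mm above the disc in the middle, and four short punch stubs 7 mm high stand round it.
- tab_mid (a point): Point on the turret's single protruding tab, 64 mm from the turret axis: an upright steel fin, 10 mm thick, its length radial, from 30 to 76 mm from the axis (26 mm of it outside the disc), its top 26 mm above the disc's top, its lower edge about 6 mm above the base plate. This point is 18 mm below the tab's top, mid-thickness. A thin 9 mm pointer nib continues the tab outward at its foot.
- pointer_aim (a point): The spot on the tab's radial line, 105 mm from the turret axis, that the pointer points at; the line from dial_centre through this point is the pointing direction. It turns with the turret.
- turret (a joint): Turret angle, rad, counterclockwise positive seen from above; 0 = tab straight to the front of the selector (away from the housing). Stops at -1.6 and 1.6. Stiff friction, about 2 N at the tab; it stays where it is left, no detents.
- turret_lift (a joint): How far the turret has risen off its seat along its spindle, m: 0 seated; about 0.95 kg in all, held down only by its weight. Must stay seated.
- mark_slot: Slot-shaped mark to select: brass bar 42 x 13 mm, 3 mm high, on the base plate 105 mm from the turret axis (origin at its centre, underside). The four brass marks stand on one arc at 0.65 and 1.25 rad either side of straight front, in an order that changes; the other three are round, 12, 20 and 28 mm across, equally high.
- plunger_top (a point): Centre of the top of the round plunger, 32 mm in diameter, that stands up from the top of the rear housing (60 x 160 mm, its top 75 mm above the table), 110 mm from the turret axis on the side away from the marks. Pressed straight down.
- plunger (a joint): Plunger travel, m: 0 released, 0.006 fully down, which takes about 5 N; springs back.
- spool_a: Loose bystander: white thread spool standing, 40 mm wide, 60 mm tall; to be left alone.
- spool_b: Loose bystander: grey thread spool standing, 40 mm wide, 60 mm tall; to be left alone.
- wax_tin: Loose bystander: round tin, 60 mm wide, 40 mm tall; to be left alone.
- wood_block: Loose bystander: wooden block 60 x 40 x 35 mm; to be left alone.
- awl: Loose bystander: awl (screwdriver shape) lying on the table; to be left alone.
- hammer: Loose bystander: hammer lying on the table; to be left alone.
- strap_ring: Loose bystander: steel strap ring, 40 mm wide, 8 mm tall, lying on the base plate next to a side end of the rear housing; to be left alone.

How it is judged:
On the way, in this order (a step that is already met when the one before it is completed fails the run):
1. the turret's pointer points at the slot mark (horizontal distance between pointer_aim and mark_slot below 0.012 m and value of joint plunger below 0.002 m), for 0.2 s.
2. the plunger is pressed down with the pointer on the slot mark (horizontal distance between pointer_aim and mark_slot below 0.012 m and value of joint plunger above 0.0045 m), for 0.05 s.
At the end, for the whole second after the job is handed in: The pointer's aim point lies within 12 mm (about 6.5 degrees) of the slot mark's centre, the turret is still and seated (risen less than 4 mm), and the plunger, having been pressed at least 4.5 of its 6 mm after the turret was set, is up again (within 2 mm) (all of step 1 and value of joint turret_lift below 0.004 m and velocity of joint turret between -0.05 and 0.05 rad/s); the robot touches nothing.
It fails at once if the turret is lifted off its seat by more than 6 mm (value of joint turret_lift above 0.006 m).
It fails at once if the plunger is pressed (over 3 mm) while the pointer is more than 16 mm off the slot mark (value of joint plunger above 0.003 m and horizontal distance between pointer_aim and mark_slot above 0.016 m).
It fails at once if a loose bystander is moved or lifted by more than 25 mm (distance of any of spool_a, spool_b, wax_tin, wood_block, awl, hammer, strap_ring from where it was at the start of the episode above 0.025 m).
It also fails if it takes over 46 s, if anything falls off the work surface, if the arm or the gripper's body presses on something with over 40 N, if the wrist force passes 120 N, or if a joint passes its speed limit or range.

### The arm

A 7-joint arm with a two-finger parallel gripper is mounted at the origin on the work surface. World frame = base frame: x ahead of the robot, y to its left, z up, the work surface at z = 0. Lengths are in m, angles in rad, forces in N, time in s.
With the tool pointing down it reaches from about 0.35 to 0.9 m from the base axis. Payload 8.1 kg.
Tool frame: the origin (TCP) lies on the centre line of the jaws, within the pads' length; the fingertips stand arm.tip_extent ahead of it and the grasp point (between the pads) lies 3 mm ahead of it (arm.tip_extent is the distance from the TCP to the fingertips, in m); y points along the fingers, z is the direction in which the jaws open and shut, and the axes are right-handed (so a half turn about y gives the same grasp; the last joint's range is limited). The gripper opens to 92 mm and grips with 3 to 60 N. Pads are 19 mm wide; open, the fingers measure 130 mm over their backs; the gripper's body (75 mm by 190 mm) begins 47 mm behind the grasp point.
Start: joints at [1.098, 0.434, 0.025, 1.573, -0.012, 1.134, -0.075], TCP at [0.226, -0.583, 0.249] pointing down, gripper open.
Joint ranges: [-2.62, 2.62], [-0.44, 2.09], [-1.27, 1.32], [0.08, 2.57], [-1.32, 4.46], [0.12, 2], [-2.74, 2.74]. Speed limits (rad/s): [2.22, 2.22, 3.01, 3.01, 3.14, 3.14, 3.14].

### API

Orientations are given as a rotation vector (axis times angle).
In Python, from cell import observe, get_image, sign_off, boxes_of, place_of, arm gives the robot as it stands.
- The arm moves only by the tool arm_command, never from a script. Its argument "plan" is a list of rows, each a list of 2 entries, a list of its own where there are three numbers: the shift along the tool's x, y, z in m, then the turn, a rotation vector about the tool's x, y, z in degrees. In form: [[[tx, ty, tz], [ax, ay, az]], ...]. A call has 1 to 5 rows; each row is the pose to reach, as a shift and turn from the pose commanded when the call began, along the tool's axes at that moment; what a row does not reach only later rows make up. A row lasts 1/10 s, in which the tool goes at most 50 mm and 8.59 degrees, less where a joint would pass 70% of its speed; a pose out of reach is approached as far as the arm can. A call with a gripper value outside its range is refused whole. "fingers" is the closure, from -1 (fully open) to 1 (shut), set as the call begins (left out, the last holds). The fingers move at their own pace and stop on an object; "squeeze" is the grip in N (left out, the last holds). Time passes only in rows, so rows that repeat a pose let the fingers close. It gives the time, the measured TCP pose, the force and the opening at its end, in the units of the state.
- observe(): the state, without advancing time (a new reading comes with each control period).
- get_image(name): name is "scene" or "top" or "wrist"; returns a dict with "color" (480x640x3 uint8, red, green, blue), "camera_matrix" (3x3 intrinsics, pixels), "world_to_cam" (4x4, takes a point from world to camera coordinates); the wrist camera has in their place "mount" (4x4, takes a point from camera to tool coordinates, whose origin is the TCP and whose axes are the tool frame's). Camera axes: x right, y up, looking along -z (the intrinsics and any distortion apply to the point x, -y, -z); pixel columns grow to the right and rows downward; lengths in m; the calibration is good to about 2 mm. A picture is of the moment at which its call begins: read the wrist's pose just before it. There is no depth.
- sign_off(): hands the job in, once; it reports no verdict.
Trained networks look in a picture, given as the dict that the camera call returned (one of the last four; its "shot" number tells which), for a name from the list of things; names that differ only in an ending like _2 or _b are one class to them, and where a whole thing is asked for, a point or a joint stands for the part that bears it (a point fixed in the world has none). Each returns a list of dicts, best first, with "confidence" (0 to 1); they miss things now and then, are a little off and sometimes report something else, mostly with a low value. They report only what shows in the picture. A call takes as long as a camera call.
- boxes_of(picture, thing): "point" ([column, row] in pixels, amid what is visible of it).
- place_of(picture, thing): "point" ([column, row] in pixels: a listed point, or the origin of a listed thing).
The state is a dict: "clock": time; "joints": joint angles; "dq": joint speeds; "joint_efforts": joint torques, N m; "position": TCP position; "ee_rot": TCP orientation; "force": force on the tool from outside, world axes, zero at the start; "ft_torque": the same for the moment, N m; "width": opening from 0.0 (shut) to 1.0 (fully open).
Only numpy, scipy, OpenCV 4.12 (cv2) and the standard library are available. Lean on these libraries where they do the work, as an engineer would, in place of code of your own. Each camera call takes 0.05 s, during which the arm holds its last target.

## Working session

There is one attempt and no reset: what is moved stays moved. The work goes in short steps, Python scripts to look and compute and a tool call to move; the robot and the scene stay as the last step left them, time stands still between calls to the robot, and variables do not carry over. Pictures are saved under pics/ and viewed, and the job is handed in when it is done.

Besides the shell and the picture viewer there is one more tool, called after "Request:" as name(argument=value, ...), one argument or row to a line, values as JSON. arm_command: Moves the arm, as the interface text tells. Its arguments: {"type":"object","properties":{"plan":{"type":"array","items":{"type":"array"}},"fingers":{"type":"number"},"squeeze":{"type":"number"}},"required":["plan"]}

```bash
ls; mkdir -p pics
cat > h.py <<'E'
import numpy as np, cv2
from cell import *
from scipy.spatial.transform import Rotation as R
def save(p,n): cv2.imwrite('pics/'+n+'.png',p['color'][:,:,::-1])
def ray(p,px):
    K=np.array(p['camera_matrix']);
    u=cv2.undistortPoints(np.array([[px]],float),K,np.array(p['dist'],float) if 'dist' in p else None)[0,0]
    d=np.array([u[0],-u[1],-1.])
    if 'world_to_cam' in p: T=np.linalg.inv(np.array(p['world_to_cam']))
    else:
        T=p['tool']@np.array(p['mount'])
    return T[:3,3],T[:3,:3]@d
def atz(p,px,z):
    o,d=ray(p,px); return o+d*(z-o[2])/d[2]
def toolT():
    s=observe();T=np.eye(4);T[:3,:3]=R.from_rotvec(s['ee_rot']).as_matrix();T[:3,3]=s['position'];return T
Z=dict(dial_centre=.042,tab_mid=.05,pointer_aim=.028,mark_slot=.025,plunger_top=.085,spool_a=.03,wax_tin=.02,wood_block=.017,awl=.01,hammer=.01,strap_ring=.029)
E
python3 - <<'E'
from h import *
s=observe();print(s);print(toolT()[:3,:3]);print(vars(arm) if hasattr(arm,'__dict__') else arm, arm.tip_extent)
for n in ['top','scene']:
    p=get_image(n);save(p,n+'0');print(n,[k for k in p])
    for t in Z:
        for r in place_of(p,t)[:3]: print(t,r['confidence'],np.round(r['point']),atz(p,r['point'],Z[t]).round(3))
E
```

```text
pics
{'clock': 0.0, 'joints': array([ 1.09840849,  0.43522937,  0.02497642,  1.57411697, -0.01158475,
        1.13400987, -0.0751335 ]), 'dq': array([-0.0002872 , -0.00166756,  0.00103937,  0.00049346, -0.00031189,
        0.00035763, -0.00042357]), 'joint_efforts': array([-7.07374074e-04, -6.67849803e+01,  9.85032097e-01, -3.14456964e+01,
       -6.04828703e-02,  4.27530985e-02,  6.73501404e-05]), 'position': array([ 0.22564984, -0.58231585,  0.24793335]), 'ee_rot': array([-0.37811424,  2.02133228, -2.01814018]), 'force': array([0.2018137 , 0.6946574 , 0.33469608]), 'ft_torque': array([ 0.00066342,  0.03643549, -0.00870731]), 'width': 0.9975033393519783}
[[-9.32440190e-01 -7.32901919e-04  3.61323616e-01]
 [-3.61324323e-01  1.44341626e-03 -9.32439087e-01]
 [ 1.61846013e-04 -9.99998690e-01 -1.61071462e-03]]
{} 0.022
top ['color', 'camera_matrix', 'world_to_cam', 'shot']
tab_mid 0.71 [388. 306.] [ 0.437 -0.113  0.05 ]
pointer_aim 0.91 [393. 321.] [ 0.405 -0.125  0.028]
mark_slot 0.51 [427. 290.] [ 0.465 -0.197  0.025]
plunger_top 0.53 [383. 216.] [ 0.613 -0.106  0.085]
spool_a 0.71 [29
[... 435 characters left out ...]
15 -0.001  0.029]
scene ['color', 'camera_matrix', 'world_to_cam', 'shot']
dial_centre 0.68 [252. 244.] [ 0.498 -0.104  0.042]
tab_mid 0.84 [250. 220.] [ 0.435 -0.111  0.05 ]
mark_slot 0.57 [206. 240.] [ 0.468 -0.199  0.025]
plunger_top 0.78 [249. 268.] [ 0.61  -0.098  0.085]
spool_a 0.88 [351. 234.] [0.453 0.091 0.03 ]
spool_a 0.75 [348. 302.] [0.64  0.078 0.03 ]
wax_tin 0.61 [159. 235.] [ 0.448 -0.297  0.02 ]
wax_tin 0.33 [246. 265.] [ 0.534 -0.113  0.02 ]
wood_block 0.78 [150. 276.] [ 0.563 -0.293  0.017]
awl 0.59 [384. 272.] [0.542 0.152 0.01 ]
hammer 0.68 [ 84. 268.] [ 0.535 -0.427  0.01 ]
strap_ring 0.81 [305. 292.] [0.615 0.    0.029]
strap_ring 0.66 [151. 277.] [ 0.578 -0.285  0.029]
```

Run:
```python
import cv2
a=cv2.imread('pics/top0.png')[180:350,240:520];cv2.imwrite('pics/top0c.png',cv2.resize(a,None,fx=2.8,fy=2.8,interpolation=cv2.INTER_CUBIC))
a=cv2.imread('pics/scene0.png')[170:330,100:400];cv2.imwrite('pics/scene0c.png',cv2.resize(a,None,fx=2.6,fy=2.6,interpolation=cv2.INTER_CUBIC))
```

```text
(no output)
```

View pics/top0c.png

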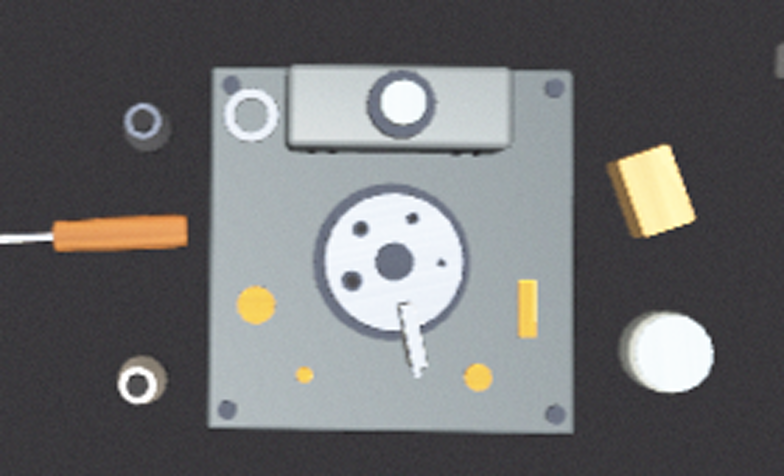

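View pics/scene0c.png

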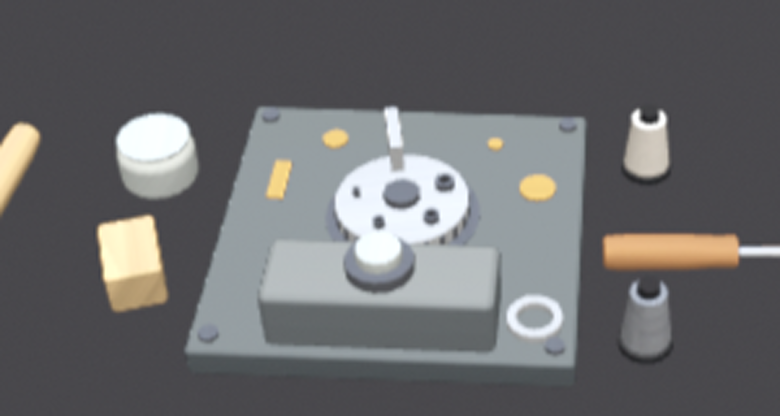

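Request:
arm_command(
  plan=[
    [[-0.2,0,-0.2],[0,0,0]],
    [[-0.2,0,-0.2],[0,0,0]],
    [[-0.2,0,-0.2],[0,0,0]],
    [[-0.2,0,-0.2],[0,0,0]],
    [[-0.2,0,-0.2],[0,0,0]],
  ],
)

```text
clock: 1.7
position: [0.3273, -0.3522, 0.249]
ee_rot: [-0.377, 2.019, -2.02]
force: [1.6, 0.0, 0.8]
width: 1.001
```

Request:
arm_command(
  plan=[
    [[-0.2,0,-0.2],[0,0,0]],
    [[-0.2,0,-0.2],[0,0,0]],
    [[-0.2,0,-0.2],[0,0,0]],
    [[-0.2,0,-0.2],[0,0,0]],
    [[-0.2,0,-0.2],[0,0,0]],
  ],
)

```text
clock: 2.2
position: [0.4283, -0.1235, 0.2491]
ee_rot: [-0.376, 2.019, -2.02]
force: [0.4, -1.0, 0.1]
width: 0.996
```

Request:
arm_command(
  plan=[
    [[0,0,0],[0,0,0]],
    [[0,0,0],[0,0,0]],
  ],
)

```text
clock: 2.4
position: [0.4281, -0.1244, 0.2488]
ee_rot: [-0.38, 2.017, -2.018]
force: [-1.0, -1.4, 0.0]
width: 1.003
```

Run:
```python
from h import *
T=toolT();p=get_image('wrist');p['tool']=T;save(p,'w1');print(T.round(3),np.array(p['mount']).round(3))
for t in ['dial_centre','tab_mid','pointer_aim','mark_slot','plunger_top','strap_ring']:
    for r in place_of(p,t)[:3]: print(t,r['confidence'],np.round(r['point']),atz(p,r['point'],Z[t]).round(4))
```

```text
[[-0.931  0.     0.364  0.428]
 [-0.364 -0.    -0.931 -0.124]
 [-0.    -1.     0.     0.249]
 [ 0.     0.     0.     1.   ]] [[ 0.    -0.966 -0.26  -0.068]
 [ 0.     0.26  -0.966 -0.137]
 [ 1.     0.     0.     0.001]
 [ 0.     0.     0.     1.   ]]
dial_centre 0.65 [329. 121.] [ 0.5067 -0.1032  0.042 ]
tab_mid 0.9 [311. 202.] [ 0.4403 -0.1128  0.05  ]
pointer_aim 0.68 [307. 205.] [ 0.4334 -0.1116  0.028 ]
mark_slot 0.57 [410. 206.] [ 0.4663 -0.198   0.025 ]
```

View pics/w1.png

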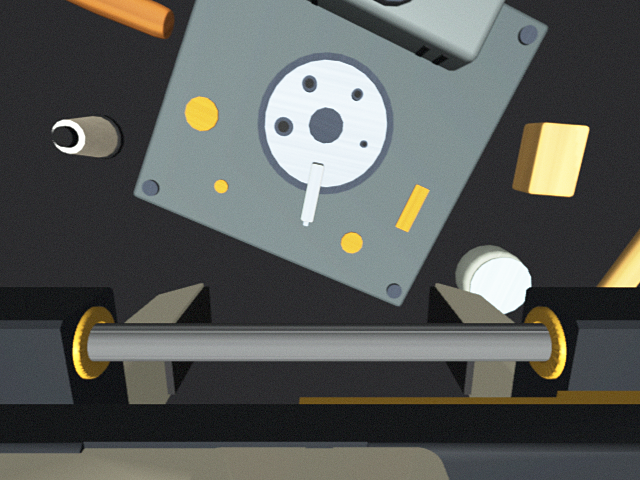

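```bash
cat >> h.py <<'E'
def fit(p):
    hsv=cv2.cvtColor(p['color'],cv2.COLOR_RGB2HSV)
    m=((hsv[...,0]>15)&(hsv[...,0]<28)&(hsv[...,1]>170)&(hsv[...,2]>140)).astype(np.uint8); m[270:]=0
    n,l,st,c=cv2.connectedComponentsWithStats(m)
    pts=[]
    for i in range(1,n):
        if st[i,4]>60:
            w=atz(p,c[i],.028); print(c[i].round(1),st[i,4],w.round(4)); pts.append(w)
    return pts
def rigid(P,angs):
    P=np.array(P)[:,:2]; Q=np.array([[-np.cos(a),-np.sin(a)] for a in angs])*.105
    a=P-P.mean(0);b=Q-Q.mean(0)
    th=np.arctan2((b[:,0]*a[:,1]-b[:,1]*a[:,0]).sum(),(a*b).sum())
    Rm=np.array([[np.cos(th),-np.sin(th)],[np.sin(th),np.cos(th)]])
    t=P.mean(0)-Rm@Q.mean(0); print('resid mm',((Q@Rm.T+t-P)*1e3).round(1)); return t,th
E
python3 - <<'E'
from h import *
T=toolT();p=get_image('wrist');p['tool']=T
P=fit(p)
P=[q for q in P if abs(q[0]-.46)<.1 and -.25<q[1]<.05]
c=np.array([.507,-.103])
P=sorted(P,key=lambda q:np.arctan2(-(q[1]-c[1]),-(q[0]-c[0])))
print(len(P))
t,th=rigid(P,[-1.25,-.65,.65,1.25]);print(t,th)
for px in [(326,125),]: print('hub',atz(p,px,.05))
for px in [(318,165),(308,219)]: # tab top ridge ends
    w=atz(p,px,.068);v=w[:2]-t;print(w,np.hypot(*v),np.arctan2(-v[1],-v[0])-th)
E
```

```text
[112.5  11.6] 193 [0.5222 0.0848 0.028 ]
[149.7   5.7] 91 [0.5368 0.0583 0.028 ]
[198.6 112. ] 836 [ 0.474  -0.0006  0.028 ]
[218.6 184.5] 120 [ 0.422  -0.0344  0.028 ]
[410.  205.3] 639 [ 0.4656 -0.1992  0.028 ]
[349.4 240.2] 320 [ 0.4165 -0.1609  0.028 ]
4
resid mm [[ 0.   0.3]
 [ 0.   0.2]
 [ 0.1 -0.3]
 [-0.1 -0.2]]
[ 0.50281605 -0.10127896] -0.0427188827155543
hub [ 0.50200926 -0.10422288  0.05      ]
[ 0.47166271 -0.10910577  0.068     ] 0.032121479012627886 0.2888595860588283
[ 0.4292023  -0.11685107  0.068     ] 0.07524277114935453 0.25118373410960354
```

Request:
arm_command(
  plan=[
    [[-0.031,0,-0.041],[0,8,0]],
    [[-0.031,0,-0.041],[0,16,0]],
    [[-0.031,0,-0.041],[0,24.2,0]],
    [[-0.031,0,-0.041],[0,24.2,0]],
    [[-0.031,0,-0.041],[0,24.2,0]],
  ],
  fingers=1,
  squeeze=20,
)

```text
clock: 3.3
position: [0.4417, -0.0763, 0.2487]
ee_rot: [-0.054, -2.196, 2.197]
force: [-0.6, 0.2, -0.1]
width: 0.615
```

Request:
arm_command(
  plan=[
    [[0,0.04,0],[0,0,0]],
    [[0,0.08,0],[0,0,0]],
    [[0,0.1,0],[0,0,0]],
    [[0,0.1,0],[0,0,0]],
    [[0,0.1,0],[0,0,0]],
  ],
)

```text
clock: 3.8
position: [0.4421, -0.0762, 0.1492]
ee_rot: [-0.056, -2.196, 2.195]
force: [0.9, -0.4, 0.6]
width: 0.179
```

Run:
```python
from h import *
T=toolT();print(T.round(4),observe()['width']);p=get_image('wrist');save(p,'w2')
p=get_image('top');cv2.imwrite('pics/t2.png',cv2.resize(p['color'][180:350,240:520,::-1],None,fx=2.8,fy=2.8))
```

```text
[[-9.987e-01 -2.000e-04 -5.110e-02  4.421e-01]
 [ 5.110e-02  1.000e-04 -9.987e-01 -7.620e-02]
 [ 2.000e-04 -1.000e+00 -1.000e-04  1.492e-01]
 [ 0.000e+00  0.000e+00  0.000e+00  1.000e+00]] 0.17906299498989423
```

View pics/w2.png

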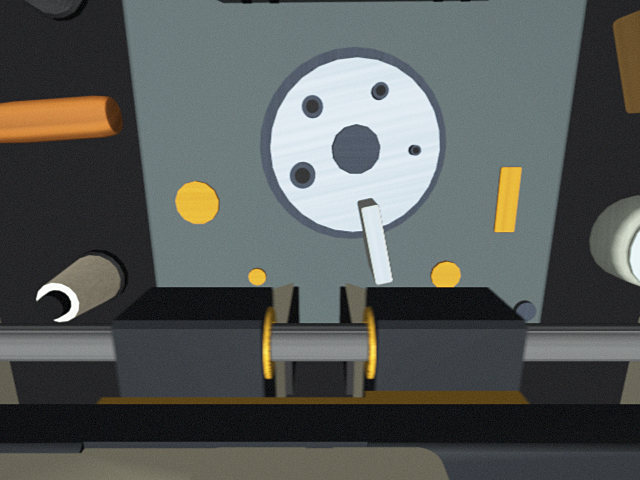

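Request:
arm_command(
  plan=[
    [[0,0,0],[0,0,0]],
    [[0,0.03,0],[0,0,0]],
    [[0,0.06,0],[0,0,0]],
    [[0,0.077,0],[0,0,0]],
    [[0,0.077,0],[0,0,0]],
  ],
)

```text
clock: 4.4
position: [0.441, -0.0759, 0.0707]
ee_rot: [-0.055, -2.194, 2.194]
force: [0.4, -0.0, -0.2]
width: 0.006
```

Run:
```python
from h import *
p=get_image('wrist');save(p,'w3')
```

```text
(no output)
```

View pics/w3.png

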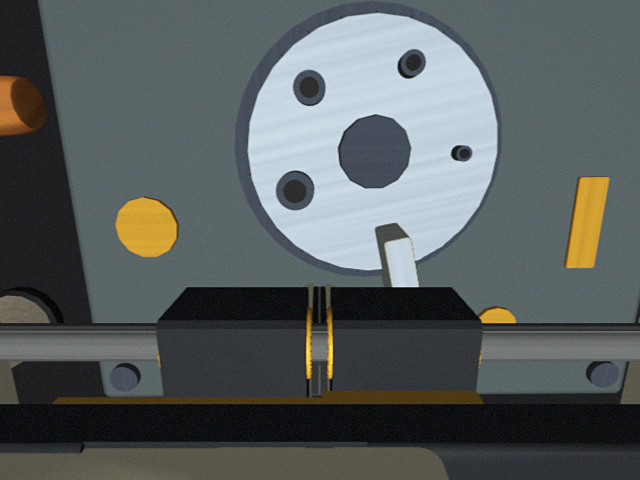

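Request:
arm_command(
  plan=[
    [[0.0018,0,0.0056],[0,-5,0]],
    [[0.003,0,0.0113],[0,-10,0]],
    [[0.0038,0,0.0171],[0,-15,0]],
    [[0.0041,0,0.0229],[0,-20,0]],
    [[0.0038,0,0.0288],[0,-25,0]],
  ],
)

```text
clock: 4.95
position: [0.4379, -0.1043, 0.0735]
ee_rot: [-0.391, 2.007, -2.008]
force: [0.9, 1.8, -0.2]
width: 0.006
```

Request:
arm_command(
  plan=[
    [[0.0018,0,0.0056],[0,-5,0]],
    [[0.003,0,0.0113],[0,-10,0]],
    [[0.0038,0,0.0171],[0,-15,0]],
    [[0.0041,0,0.0229],[0,-20,0]],
    [[0.0038,0,0.0288],[0,-25,0]],
  ],
)

```text
clock: 5.45
position: [0.4448, -0.1326, 0.0735]
ee_rot: [-0.756, 1.732, -1.735]
force: [-0.4, 2.9, 0.2]
width: 0.002
```

Run:
```python
from h import *
T=toolT();print(T.round(4), observe()['force']);p=get_image('wrist');save(p,'w4')
p=get_image('top');cv2.imwrite('pics/t4.png',cv2.resize(p['color'][180:350,240:520,::-1],None,fx=2.8,fy=2.8))
```

```text
[[-6.792e-01  2.300e-03  7.340e-01  4.448e-01]
 [-7.340e-01 -8.000e-04 -6.792e-01 -1.326e-01]
 [-1.000e-03 -1.000e+00  2.300e-03  7.350e-02]
 [ 0.000e+00  0.000e+00  0.000e+00  1.000e+00]] [-0.35228907  2.87316062  0.2126239 ]
```

View pics/w4.png

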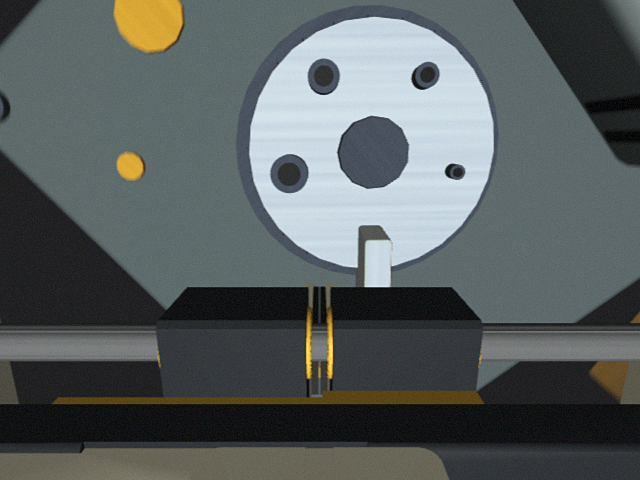

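View pics/t4.png

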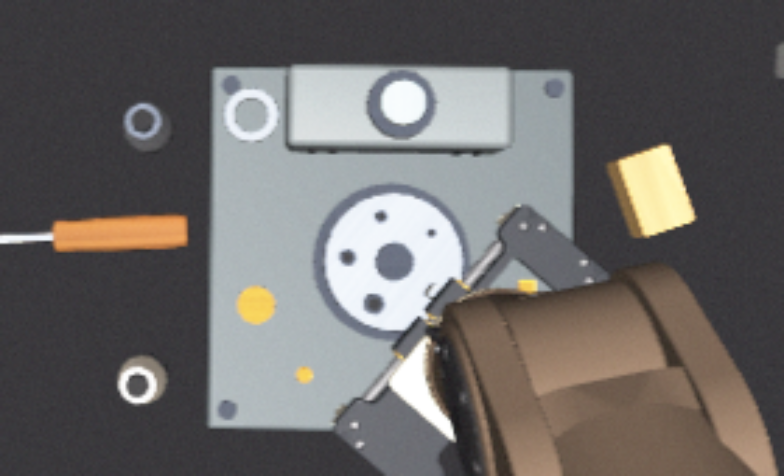

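Request:
arm_command(
  plan=[
    [[0.0018,0,0.0056],[0,-5,0]],
    [[0.003,0,0.0113],[0,-10,0]],
    [[0.0038,0,0.0171],[0,-15,0]],
    [[0.0041,0,0.0229],[0,-20,0]],
    [[0.004,0,0.0253],[0,-22,0]],
  ],
)

```text
clock: 6.05
position: [0.46, -0.153, 0.0727]
ee_rot: [-1.013, 1.473, -1.475]
force: [-1.3, 1.9, 1.4]
width: 0.009
```

Request:
arm_command(
  plan=[
    [[0,0,0],[0,0,0]],
  ],
)

```text
clock: 6.15
position: [0.46, -0.1531, 0.0726]
ee_rot: [-1.011, 1.474, -1.477]
force: [-0.3, 0.3, -0.2]
width: 0.004
```

Run:
```python
from h import *
T=toolT();print(T.round(4), observe()['force']);p=get_image('wrist');save(p,'w5')
```

```text
[[-3.608e-01  1.100e-03  9.327e-01  4.600e-01]
 [-9.327e-01 -8.000e-04 -3.608e-01 -1.531e-01]
 [ 4.000e-04 -1.000e+00  1.300e-03  7.260e-02]
 [ 0.000e+00  0.000e+00  0.000e+00  1.000e+00]] [-0.33649595  0.31736421 -0.17898393]
```

View pics/w5.png

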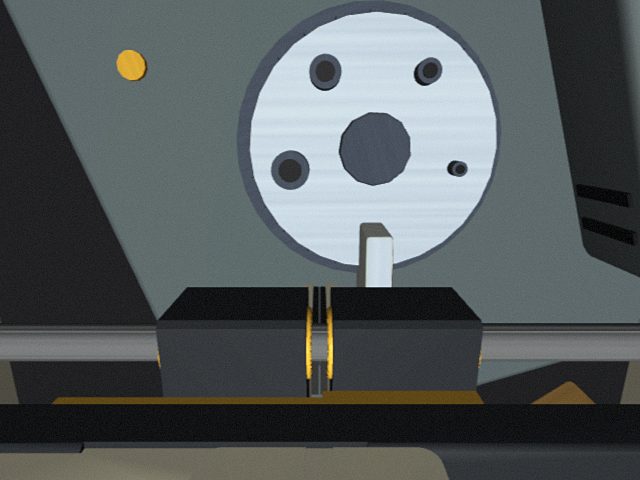

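Request:
arm_command(
  plan=[
    [[0,0,-0.008],[0,0,0]],
    [[0,0,-0.016],[0,0,0]],
    [[0,-0.04,-0.016],[0,0,0]],
    [[0,-0.09,-0.016],[0,0,0]],
    [[0.02,-0.13,-0.016],[0,0,0]],
  ],
)

```text
clock: 6.7
position: [0.4377, -0.1629, 0.2041]
ee_rot: [-1.013, 1.471, -1.471]
force: [1.8, -0.4, -0.2]
width: 0.005
```

Request:
arm_command(
  plan=[
    [[0.02,-0.04,0],[0,0,0]],
    [[0.02,-0.04,0],[0,0,0]],
    [[0.02,-0.04,0],[0,0,0]],
  ],
)

```text
clock: 7.0
position: [0.4298, -0.1847, 0.2423]
ee_rot: [-1.011, 1.474, -1.477]
force: [-0.3, 1.0, 0.1]
width: 0.004
```

Run:
```python
from h import *
T=toolT();p=get_image('wrist');p['tool']=T;save(p,'w6');print(T.round(3))
fit(p)
for t in ['dial_centre','tab_mid','pointer_aim','mark_slot','plunger_top']:
    for r in place_of(p,t)[:2]: print(t,r['confidence'],np.round(r['point']),atz(p,r['point'],Z[t]).round(4))
```

```text
[[-0.361  0.001  0.933  0.43 ]
 [-0.933 -0.002 -0.361 -0.185]
 [ 0.001 -1.     0.002  0.242]
 [ 0.     0.     0.     1.   ]]
[241.5  46.8] 168 [ 0.4217 -0.0343  0.028 ]
[294.9 197.3] 359 [ 0.4162 -0.1608  0.028 ]
[362.5 217.5] 632 [ 0.4651 -0.1989  0.028 ]
tab_mid 0.91 [366. 176.] [ 0.4788 -0.163   0.05  ]
mark_slot 0.7 [364. 213.] [ 0.4677 -0.1965  0.025 ]
plunger_top 0.69 [545.  21.] [ 0.6187 -0.1058  0.085 ]
```

View pics/w6.png

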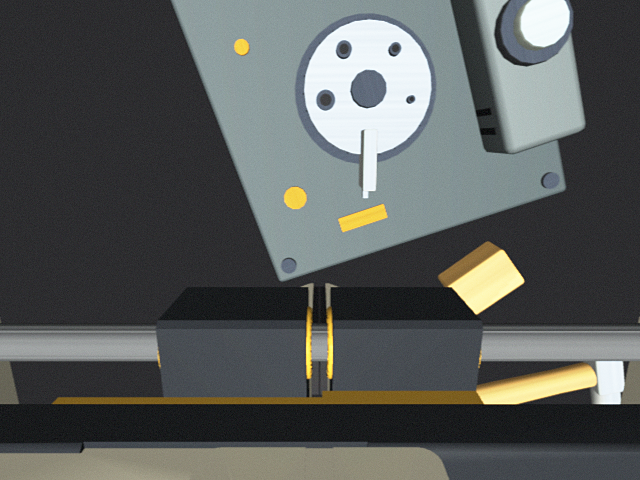

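```bash
python3 - <<'E'
from h import *
T=toolT()
rays=[]
p=get_image('wrist');p['tool']=T;rays.append(ray(p,(546,20)))
c=np.array([.5028,-.1015]);w=atz(p,(365,195),.034);v=w[:2]-c;print('nib',w,np.hypot(*v),np.arctan2(-v[1],-v[0]), 'slot',np.arctan2(.0975,.0375))
for n in ['top','scene']:
    p=get_image(n);save(p,n+'7')
    r=place_of(p,'plunger_top')[:2];print(r)
    hsv=p['color'].astype(int)
    q=np.round(r[0]['point']).astype(int)
    sub=hsv[q[1]-18:q[1]+18,q[0]-18:q[0]+18].min(2)
    m=(sub>200).astype(np.uint8);k,l,st,ce=cv2.connectedComponentsWithStats(m)
    for i in range(1,k):
        if st[i,4]>20: print(n,ce[i]+q-18,st[i]);
    rays.append(ray(p,r[0]['point']))
A=np.zeros((3,3));b=np.zeros(3)
for o,d in rays:
    d=d/np.linalg.norm(d);M=np.eye(3)-np.outer(d,d);A+=M;b+=M@o
x=np.linalg.solve(A,b);print(x)
for o,d in rays:
    d=d/np.linalg.norm(d);e=(x-o);print(np.linalg.norm(e-d*(e@d)))
E
python3 - <<'E'
import cv2
a=cv2.imread('pics/scene7.png')[200:320,170:330];cv2.imwrite('pics/scene7c.png',cv2.resize(a,None,fx=5,fy=5,interpolation=cv2.INTER_CUBIC))
E
```

```text
nib [ 0.47288426 -0.17788773  0.034     ] 0.08203680232126677 1.1975260815352213 slot 1.2036224929766774
[{'point': [383.6, 219.0], 'confidence': 0.56}]
top [369.06060606 220.00757576] [  0   5  14  24 132]
top [383.63959391 216.03045685] [ 10   8  16  15 197]
top [396.81981982 224.03603604] [ 21  14  15  15 111]
[{'point': [245.6, 267.7], 'confidence': 0.82}, {'point': [252.1, 244.3], 'confidence': 0.59}]
scene [246.88844622 258.71314741] [  1   0  35  22 502]
[ 0.61164359 -0.10419191  0.0897395 ]
0.0030305145749054976
0.003878452666053734
0.0019386343898568934
```

View pics/scene7c.png

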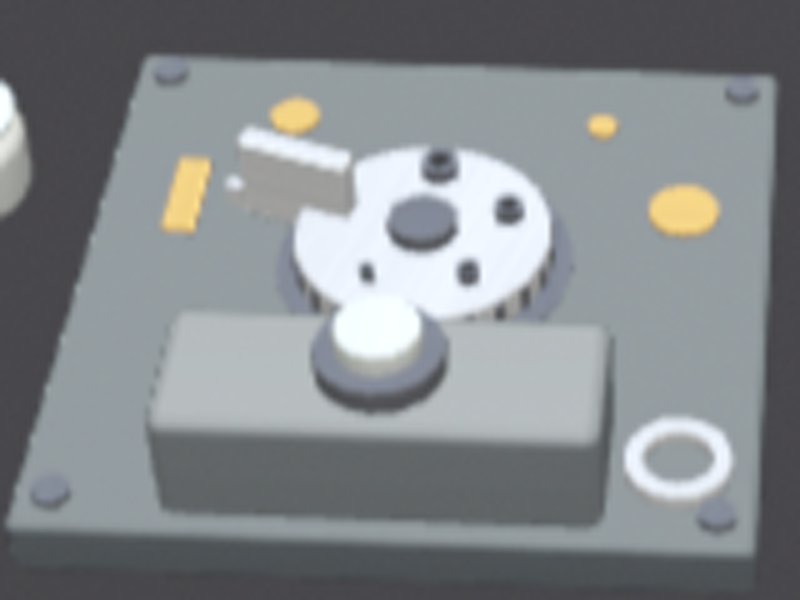

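Request:
arm_command(
  plan=[
    [[-0.14,0,0.142],[0,0,0]],
    [[-0.14,0,0.142],[0,0,0]],
    [[-0.14,0,0.142],[0,0,0]],
    [[-0.14,0.03,0.142],[0,0,0]],
    [[-0.14,0.06,0.142],[0,0,0]],
  ],
)

```text
clock: 8.05
position: [0.6183, -0.1005, 0.182]
ee_rot: [-1.008, 1.469, -1.471]
force: [-0.0, 1.2, -0.5]
width: 0.008
```

Request:
arm_command(
  plan=[
    [[0,0.02,0],[0,0,0]],
    [[0,0.04,0],[0,0,0]],
    [[0,0.055,0],[0,0,0]],
    [[0,0.055,0],[0,0,0]],
    [[0,0.055,0],[0,0,0]],
  ],
)

```text
clock: 8.55
position: [0.6133, -0.1047, 0.1271]
ee_rot: [-1.012, 1.474, -1.474]
force: [0.4, 1.1, 0.3]
width: 0.007
```

Run:
```python
from h import *
s=observe();print(toolT().round(4),s['force'])
p=get_image('scene');cv2.imwrite('pics/s8.png',cv2.resize(p['color'][170:320,150:350,::-1],None,fx=4,fy=4,interpolation=cv2.INTER_CUBIC))
```

```text
[[-3.588e-01  2.000e-04  9.334e-01  6.133e-01]
 [-9.334e-01  1.000e-04 -3.588e-01 -1.047e-01]
 [-2.000e-04 -1.000e+00  2.000e-04  1.271e-01]
 [ 0.000e+00  0.000e+00  0.000e+00  1.000e+00]] [0.38204368 1.12805344 0.34064517]
```

View pics/s8.png

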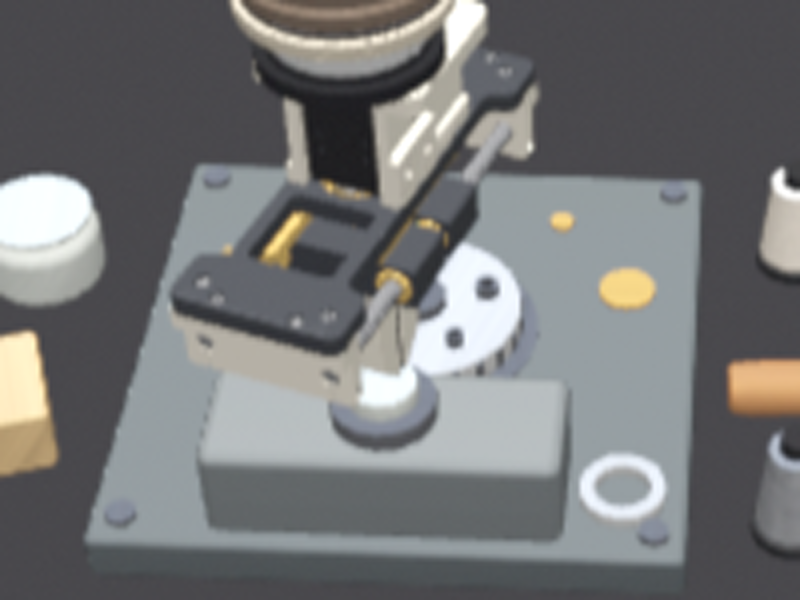

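Request:
arm_command(
  plan=[
    [[0,0.004,0],[0,0,0]],
    [[0,0.008,0],[0,0,0]],
    [[0,0.011,0],[0,0,0]],
    [[0,0.014,0],[0,0,0]],
    [[0,0.014,0],[0,0,0]],
  ],
)

```text
clock: 9.1
position: [0.6136, -0.1048, 0.1134]
ee_rot: [-1.012, 1.473, -1.475]
force: [-0.9, -0.7, 5.7]
width: 0.006
```

Request:
arm_command(
  plan=[
    [[0,0.002,0],[0,0,0]],
    [[0,0.002,0],[0,0,0]],
  ],
)

```text
clock: 9.3
position: [0.6137, -0.1047, 0.113]
ee_rot: [-1.012, 1.472, -1.476]
force: [-5.1, -0.7, 21.5]
width: 0.007
```

Request:
arm_command(
  plan=[
    [[0,0.002,0],[0,0,0]],
    [[0,0.002,0],[0,0,0]],
  ],
)

```text
clock: 9.5
position: [0.6138, -0.1047, 0.1127]
ee_rot: [-1.012, 1.471, -1.477]
force: [-10.9, -1.1, 37.5]
width: 0.008
```

Request:
arm_command(
  plan=[
    [[0,0.002,0],[0,0,0]],
    [[0,0.002,0],[0,0,0]],
  ],
)

```text
clock: 9.7
position: [0.6139, -0.1047, 0.1123]
ee_rot: [-1.012, 1.47, -1.478]
force: [-17.5, -1.0, 52.8]
width: 0.005
```

Request:
arm_command(
  plan=[
    [[0,-0.003,0],[0,0,0]],
    [[0,-0.005,0],[0,0,0]],
  ],
)

```text
clock: 9.9
position: [0.6136, -0.1047, 0.1135]
ee_rot: [-1.012, 1.472, -1.476]
force: [0.4, 0.1, 4.5]
width: 0.006
```

Run:
```python
from h import *
s=observe();print(toolT().round(4),s['force'],s['ft_torque'])
p=get_image('scene');cv2.imwrite('pics/s9.png',cv2.resize(p['color'][230:320,180:300,::-1],None,fx=6,fy=6,interpolation=cv2.INTER_CUBIC))
```

```text
[[-3.587e-01  2.100e-03  9.335e-01  6.136e-01]
 [-9.335e-01 -1.000e-03 -3.587e-01 -1.047e-01]
 [ 2.000e-04 -1.000e+00  2.300e-03  1.135e-01]
 [ 0.000e+00  0.000e+00  0.000e+00  1.000e+00]] [0.40635936 0.06790409 4.50594162] [-0.11209885 -0.05085507 -0.02061739]
```

View pics/s9.png

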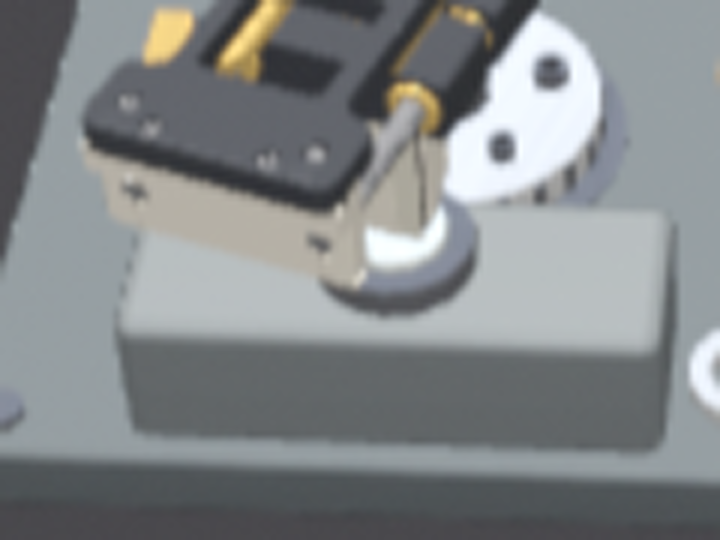

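Request:
arm_command(
  plan=[
    [[0,-0.002,0],[0,0,0]],
    [[0,-0.002,0],[0,0,0]],
    [[0,-0.002,0],[0,0,0]],
  ],
)

```text
clock: 10.25
position: [0.6135, -0.1048, 0.114]
ee_rot: [-1.012, 1.473, -1.475]
force: [1.4, -1.3, 4.5]
width: 0.003
```

Request:
arm_command(
  plan=[
    [[0,-0.002,0],[0,0,0]],
    [[0,-0.002,0],[0,0,0]],
    [[0,-0.002,0],[0,0,0]],
  ],
)

```text
clock: 10.55
position: [0.6134, -0.1047, 0.1158]
ee_rot: [-1.012, 1.474, -1.474]
force: [2.4, -1.0, 3.2]
width: 0.002
```

Request:
arm_command(
  plan=[
    [[0,-0.002,0],[0,0,0]],
    [[0,-0.002,0],[0,0,0]],
    [[0,-0.002,0],[0,0,0]],
  ],
)

```text
clock: 10.85
position: [0.6129, -0.1046, 0.1176]
ee_rot: [-1.013, 1.474, -1.474]
force: [1.4, -0.4, 2.6]
width: 0.007
```

Request:
arm_command(
  plan=[
    [[0,-0.002,0],[0,0,0]],
    [[0,-0.002,0],[0,0,0]],
    [[0,-0.002,0],[0,0,0]],
  ],
)

```text
clock: 11.15
position: [0.6125, -0.1045, 0.1194]
ee_rot: [-1.014, 1.475, -1.474]
force: [-0.0, 0.6, 1.7]
width: 0.003
```

Request:
arm_command(
  plan=[
    [[0,-0.03,0],[0,0,0]],
    [[0,-0.08,0],[0,0,0]],
    [[0.05,-0.12,-0.05],[0,0,0]],
    [[0.1,-0.12,-0.1],[0,0,0]],
    [[0.14,-0.12,-0.14],[0,0,0]],
  ],
)

```text
clock: 11.65
position: [0.4814, -0.1628, 0.2364]
ee_rot: [-1.013, 1.473, -1.474]
force: [0.0, -1.6, 0.8]
width: 0.006
```

Request:
arm_command(
  plan=[
    [[0.03,0,-0.03],[0,0,0]],
    [[0.03,0,-0.03],[0,0,0]],
    [[0.03,0,-0.03],[0,0,0]],
  ],
)

```text
clock: 11.95
position: [0.4429, -0.1806, 0.2358]
ee_rot: [-1.012, 1.475, -1.476]
force: [0.5, 0.9, 1.0]
width: 0.005
```

Run:
```python
from h import *
T=toolT();p=get_image('wrist');save(p,'w10');print(T.round(3),observe()['force'])
p=get_image('scene');cv2.imwrite('pics/s10.png',cv2.resize(p['color'][170:330,80:400,::-1],None,fx=2.5,fy=2.5,interpolation=cv2.INTER_CUBIC))
```

```text
[[-0.361 -0.     0.933  0.443]
 [-0.933 -0.001 -0.361 -0.181]
 [ 0.001 -1.    -0.     0.236]
 [ 0.     0.     0.     1.   ]] [-0.10112206 -0.04843713  0.37150535]
```

View pics/w10.png

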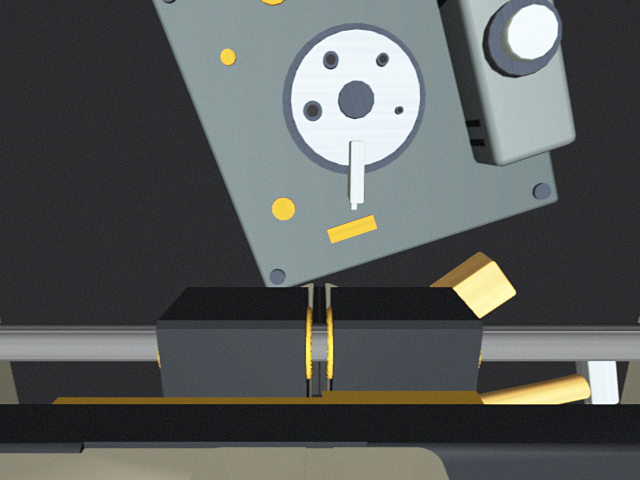

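View pics/s10.png

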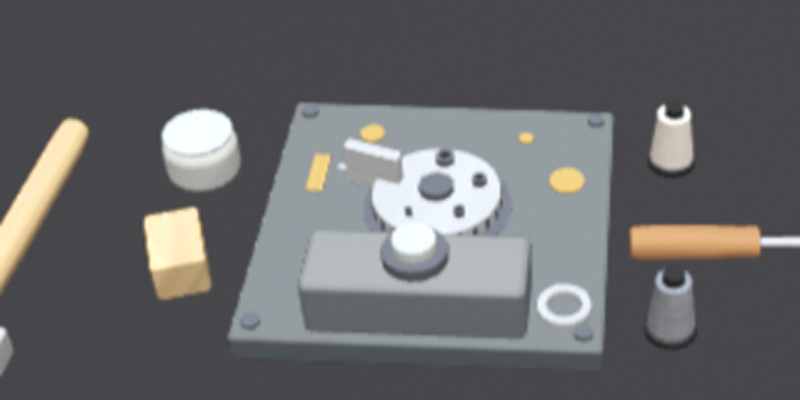

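The pointer still aims at the slot bar (nib at about 354,207, slot centre about 352,229). The plunger is up again and the loose things look unmoved, so I'm handing in.

```bash
python3 -c "
from cell import *
print(sign_off())"
```

```text
the job is handed in; nothing more can be done
None
```

The job is handed in: I pushed the turret's tab round with the closed fingertips until the pointer was on the slot mark. I then pressed the plunger fully down once and let it spring back. The robot's clock stood at about 12 s of the 46 s allowed.

- **Pointer:** measured before the press, it stood at 1.198 rad against 1.204 rad for the slot. That is under 1 mm at the mark, and the picture after the press shows no visible change.
- **Plunger:** the force climbed steeply only after the plunger reached its stop, to about 53 N vertically through the fingertips. That is below the 120 N wrist limit, but far more than the 5 N needed. On release the force fell steadily from about 4.5 N to 1.7 N over roughly 6 mm of travel, as the spring should give.
- **Disagreement:** my camera estimate put the plunger top at about 0.090 m. The contact heights put it about 7 mm higher, near 0.097 m.
- **End state:** in the last pictures the plunger is up, the turret looks seated, the loose things look unmoved, and the gripper is clear of everything. I judged the turret seat and the loose things by eye only, without measuring them.

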